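Find the canister whose push-button lid will not latch

ROBOT

A 6-joint arm with a two-finger parallel gripper is mounted at the origin on a cart in front of the work surface, level with it; the furniture and walls round the work are solid. World frame = base frame: x ahead of the robot, y to its left, z up, the work surface at z = 0. Lengths are in mm, angles in rad, forces in N, time in s.
With the tool pointing down it reaches from about 275 to 850 mm from the base axis. Payload 5.2 kg.
Tool frame: the origin (TCP) lies at the very end of the fingers, on their centre line; the grasp point (between the pads) lies 19 mm behind it; z points along the fingers, y is the line along which they close (so a half turn about z gives the same grasp; the last joint's range is limited). The gripper opens to 85 mm and grips with 20 to 120 N. Pads are 22 mm wide; open, the fingers measure 114 mm over their backs; the gripper's body (76 mm by 85 mm) begins 54 mm behind the grasp point. The pads swing forward as they close: fully open they stand 13 mm farther back than shut.
Start: joints at [1.029, 0.259, 1.535, -0, 1.348, -0.203], TCP at [182.774, 518.747, 231.31] pointing down, gripper open.
Joint ranges: [-3.14, 3.14], [-0.91, 2.08], [0.19, 2.58], [-1.22, 4.36], [0.22, 2.71], [-3.12, 3.12]. Speed limits (rad/s): [2.57, 2.57, 3.14, 3.14, 3.14, 3.14].

INTERFACE

Orientations are given as a rotation vector (axis times angle).
In Python, from plant import r, optics gives the robot as it stands. The module is installed in compiled form; this text tells all that it offers.
- The arm moves only by the shell command python3 -m handwheel 'ROWS' [FORCE]. ROWS is JSON, a list of rows, each a list of 3 entries, a list of its own where there are three numbers: the shift along the tool's x, y, z in m, then the turn about the tool's z in rad, then the closure, from -1 (fully open) to 1 (shut), so that 0 is half open. A call has exactly 8 rows; each row is the pose to reach, as a shift and turn from the pose commanded when the call began, along the tool's axes at that moment; what a row does not reach only later rows make up. A row lasts 1/8 s, in which the tool goes at most 62.5 mm and 10.7 degrees, less where a joint would pass 70% of its speed; a pose out of reach is approached as far as the arm can. A call with a gripper value outside its range is refused whole. The fingers move at their own pace and stop on an object; FORCE is the grip in N (left out, the last holds). Time passes only in rows, so rows that repeat a pose let the fingers close, or fill a call up. It gives the time, the measured TCP pose, the force, the opening and the grip force at its end, in the units of the state.
- r.sense(): the state, without advancing time (a new reading comes with each control period).
- optics.get_image(name): name is "side" or "top" or "wrist"; returns the picture (420x560x3 uint8, red, green, blue); there is no depth.
- optics.calibration(name): a dict with "vertical_fov" (degrees; the focal length in pixels is half the picture's height over the tangent of half this angle, whatever the lens; pixels are square), "cx", "cy" (the principal point, pixels), "xyz" and "attitude" of the camera in the world. Camera axes: x right, y down, z forward; pixel columns grow to the right and rows downward; lengths in mm; the calibration is good to about 2 mm. A picture is of the moment at which its call begins: read the wrist's pose just before it. calibration takes no time and is no camera call; for the wrist camera it gives the pose at the moment of the call.
- r.hand_in(): hands the job in; it is judged then, once.
The state is a dict: "clock": time; "joints": joint angles; "joint_vel": joint speeds; "effort": joint torques, N m; "tool_pos": TCP position; "tool_rot": TCP orientation; "contact_force": force on the tool from outside, world axes, zero at the start; "ft_torque": the same for the moment, N m; "gripper_width": finger opening in mm; "gripper_force": force on a finger pad.
Only numpy, scipy, OpenCV 4.12 (cv2) and the standard library are available. Lean on these libraries where they do the work, as an engineer would, in place of code of your own. Each camera call takes 0.05 s, during which the arm holds its last target. There are 200 camera calls.

TASK

Three steel canisters with push-button lids stand in a row; one is overfull, so its button will not latch. Going from left to right, test each lid by pressing its button all the way down and letting go: where the button stays down, leave the canister where it stands, and lift the one whose button pops back up onto the chopping board, set down upright and not dropped. Do not tip the canisters or disturb the things behind them.

Things in the scene. Friction and masses are not known exactly. Their poses are not given: they have to be found in the camera images.
- canister_left_centre (a point): Centre, half-way up, of the left canister (the leftmost, largest y at the start): an upright round steel canister, 64 mm in diameter and 96 mm tall to the top of its black lid (lid 65 mm in diameter, fixed on, the top 12 mm), about 0.33 kg. The point lies 48 mm above its underside on its axis; z is up along the axis. It can be gripped across the body from above, at about 72 mm above its underside, which leaves the gripper's body clear of the button.
- canister_left_button_top (a point): Centre of the top face of the round push button (32 mm in diameter, bare metal) in the middle of the left canister's lid. It stands 14 mm above the lid (110 mm above the canister's underside) when up, 2 mm above it when fully down.
- canister_left_button (a joint): How far the left canister's button is pressed: 0 = up, 0.012 m = fully down. It can be pressed fully down in every canister, with about 2 N (in the overfull one 5 to 7 N; stop at about 12 N). A working button stays where it has been pressed to; in the overfull canister it springs back up to about 0 within 0.2 s of being let go.
- canister_middle_centre (a point): Centre, half-way up, of the middle canister (the middle one at the start): an upright round steel canister, 64 mm in diameter and 96 mm tall to the top of its black lid (lid 65 mm in diameter, fixed on, the top 12 mm), about 0.33 kg. The point lies 48 mm above its underside on its axis; z is up along the axis. It can be gripped across the body from above, at about 72 mm above its underside, which leaves the gripper's body clear of the button.
- canister_middle_button_top (a point): Centre of the top face of the round push button (32 mm in diameter, bare metal) in the middle of the middle canister's lid. It stands 14 mm above the lid (110 mm above the canister's underside) when up, 2 mm above it when fully down.
- canister_middle_button (a joint): How far the middle canister's button is pressed: 0 = up, 0.012 m = fully down. It can be pressed fully down in every canister, with about 2 N (in the overfull one 5 to 7 N; stop at about 12 N). A working button stays where it has been pressed to; in the overfull canister it springs back up to about 0 within 0.2 s of being let go.
- canister_right_centre (a point): Centre, half-way up, of the right canister (the rightmost, smallest y at the start): an upright round steel canister, 64 mm in diameter and 96 mm tall to the top of its black lid (lid 65 mm in diameter, fixed on, the top 12 mm), about 0.33 kg. The point lies 48 mm above its underside on its axis; z is up along the axis. It can be gripped across the body from above, at about 72 mm above its underside, which leaves the gripper's body clear of the button.
- canister_right_button_top (a point): Centre of the top face of the round push button (32 mm in diameter, bare metal) in the middle of the right canister's lid. It stands 14 mm above the lid (110 mm above the canister's underside) when up, 2 mm above it when fully down.
- canister_right_button (a joint): How far the right canister's button is pressed: 0 = up, 0.012 m = fully down. It can be pressed fully down in every canister, with about 2 N (in the overfull one 5 to 7 N; stop at about 12 N). A working button stays where it has been pressed to; in the overfull canister it springs back up to about 0 within 0.2 s of being let go.
- board: Wooden chopping board lying fixed on the worktop to the right of the canisters, 200 mm (its x) by 260 mm (its y), 21 mm thick. Origin at the centre of its underside, z up.
- salt_shaker: Bystander behind the canisters: glass salt shaker, 44 mm across, 90 mm tall, origin at the centre of its underside.
- tuna_tin: Bystander behind the canisters: low round tin, 86 mm across, 40 mm tall, origin at the centre of its underside.
- mug: Bystander behind the canisters: striped mug, 86 mm across (120 mm with handle), 90 mm tall, origin at the centre of its underside.

How it is judged (in metres and radians):
On the way, in this order (a step that is already met when the one before it is completed fails the run):
1. the left canister's button is pressed fully down (value of joint canister_left_button above 0.0105 m), for 0.05 s.
2. the middle canister's button is pressed fully down (value of joint canister_middle_button above 0.0105 m), for 0.05 s.
3. the right canister's button is pressed fully down (value of joint canister_right_button above 0.0105 m), for 0.05 s.
At the end, for the whole second after the job is handed in: Two canisters have their button latched down (pressed more than 10.5 mm), upright (within 0.1 rad) and within 40 mm of where they stood; the third, whose button is up (less than 2 mm), stands upright on the chopping board, its axis within 80 mm (board x) and 110 mm (board y) of the board's centre (((value of joint canister_left_button below 0.002 m and x of canister_left_centre in the frame of board between -0.08 and 0.08 m and y of canister_left_centre in the frame of board between -0.11 and 0.11 m and z of canister_left_centre in the frame of board between 0.064 and 0.076 m and angle between each of canister_left_centre, canister_middle_centre, canister_right_centre's own z axis and vertical below 0.1 rad and value of joint each of canister_middle_button, canister_right_button above 0.0105 m and distance of each of canister_middle_centre, canister_right_centre from where it was at the start of the episode below 0.04 m) or (value of joint canister_middle_button below 0.002 m and x of canister_middle_centre in the frame of board between -0.08 and 0.08 m and y of canister_middle_centre in the frame of board between -0.11 and 0.11 m and z of canister_middle_centre in the frame of board between 0.064 and 0.076 m and angle between each of canister_middle_centre, canister_left_centre, canister_right_centre's own z axis and vertical below 0.1 rad and value of joint each of canister_left_button, canister_right_button above 0.0105 m and distance of each of canister_left_centre, canister_right_centre from where it was at the start of the episode below 0.04 m) or (value of joint canister_right_button below 0.002 m and x of canister_right_centre in the frame of board between -0.08 and 0.08 m and y of canister_right_centre in the frame of board between -0.11 and 0.11 m and z of canister_right_centre in the frame of board between 0.064 and 0.076 m and angle between each of canister_right_centre, canister_left_centre, canister_middle_centre's own z axis and vertical below 0.1 rad and value of joint each of canister_left_button, canister_middle_button above 0.0105 m and distance of each of canister_left_centre, canister_middle_centre from where it was at the start of the episode below 0.04 m))); the robot touches nothing.
It fails at once if a canister is tipped over (angle between any of canister_left_centre, canister_middle_centre, canister_right_centre's own z axis and vertical above 0.5 rad).
It fails at once if a canister is dropped or knocked flying (faster than 0.45 m/s with no finger on it) ((linear speed of canister_left above 0.45 m/s and contact force between the fingers and canister_left below 0.05 N) or (linear speed of canister_middle above 0.45 m/s and contact force between the fingers and canister_middle below 0.05 N) or (linear speed of canister_right above 0.45 m/s and contact force between the fingers and canister_right below 0.05 N)).
It fails at once if the salt shaker, the tuna tin or the mug is pushed more than 30 mm (distance of any of salt_shaker, tuna_tin, mug from where it was at the start of the episode above 0.03 m).
It also fails if it takes over 58 s, if anything falls off the work surface, if the arm or the gripper's body presses on something with over 40 N, if the wrist force passes 120 N, or if a joint passes its speed limit or range.

## Working session

There is one attempt and no reset: what is moved stays moved. The work goes in short steps, Python scripts to look and compute and a shell command to move; the robot and the scene stay as the last step left them, time stands still between calls to the robot, and variables do not carry over. Pictures are saved under pics/ and viewed, at most 10 in all, crops included, and the job is handed in when it is done.

```bash
mkdir -p pics; python3 - <<'E'
from plant import r, optics
import cv2, numpy as np
s=r.sense(); print(s['clock'],s['tool_pos'],s['tool_rot'],s['gripper_width'],s['contact_force'])
for n in ['top','side']:
    print(n,optics.calibration(n)); cv2.imwrite(f'pics/{n}.png',optics.get_image(n)[:,:,::-1])
E
```

```text
0.0 [182.48463853 518.27694974 230.46729466] [-5.29510517e-01 -3.09597649e+00  2.70500409e-03] 85.51600612778357 [-0.05745224  0.15044898  0.14001271]
top {'vertical_fov': 53.56958598012986, 'cx': 278.85588612522935, 'cy': 206.50584321093032, 'xyz': array([ 461.47471034,  -27.06725879, 1019.31610447]), 'attitude': array([-2.14811382,  2.12349969, -0.14361861])}
side {'vertical_fov': 45.009210543233095, 'cx': 278.29987769858405, 'cy': 211.74115913192807, 'xyz': array([ 435.32994504, 1028.31564112,  624.80544644]), 'attitude': array([-0.20970754,  2.57734545, -1.58890091])}
```

View pics/top.png

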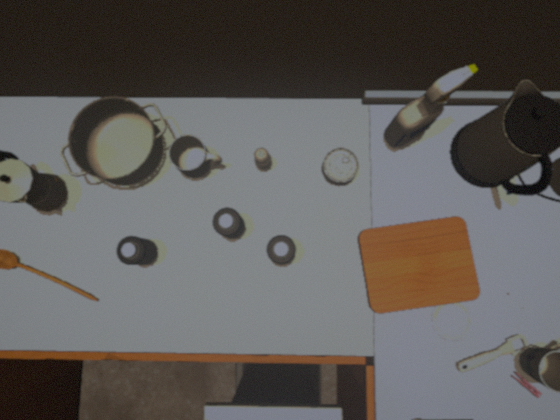

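View pics/side.png

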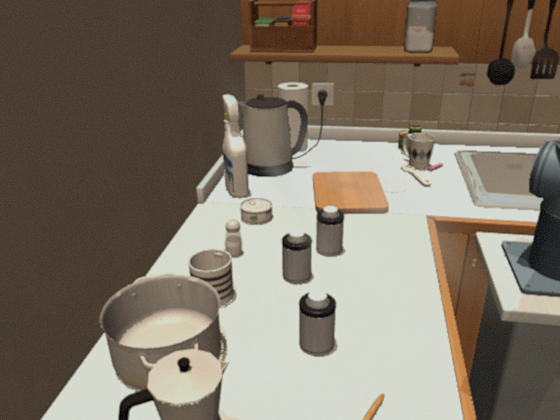

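The top view shows the canister buttons near (128,250), (226,221) and (281,249), the board at about (419,264), and the mug, salt shaker and tuna tin behind at (195,157), (262,157) and (340,166). The side view agrees with this.

```bash
cat > h.py <<'E'
from plant import r, optics
import cv2, numpy as np
from scipy.spatial.transform import Rotation as R
def ray(n,uv,z,c=None):
    c=c or optics.calibration(n); f=210/np.tan(np.radians(c['vertical_fov']/2))
    d=R.from_rotvec(c['attitude']).apply([(uv[0]-c['cx'])/f,(uv[1]-c['cy'])/f,1])
    return c['xyz']+d*(z-c['xyz'][2])/d[2]
def blobs(mask,lo,hi):
    k,l,st,ce=cv2.connectedComponentsWithStats(mask.astype(np.uint8))
    return [(ce[i],st[i]) for i in range(1,k) if lo<st[i,4]<hi]
def togo(p):
    "shift in tool axes (mm) from measured TCP to p"
    s=r.sense(); return R.from_rotvec(s['tool_rot']).inv().apply(np.array(p)-s['tool_pos'])
E
python3 - <<'E'
from h import *
im=cv2.imread('pics/top.png')
g=cv2.cvtColor(im,cv2.COLOR_BGR2GRAY)
for (x,y) in [(128,250),(226,221),(281,249)]:
    p=g[y-14:y+15,x-14:x+15]; m=(p>105).astype(np.uint8)
    k,l,st,ce=cv2.connectedComponentsWithStats(m); i=l[14,14]
    c=ce[i]+[x-14,y-14]; print(c,st[i],ray('top',c,110), g[y,x])
hsv=cv2.cvtColor(im,cv2.COLOR_BGR2HSV)
m=((hsv[...,0]>5)&(hsv[...,0]<20)&(hsv[...,1]>120)&(hsv[...,2]>70))
for c,st in blobs(m,4000,30000):print(c,st,ray('top',c,21))
m=m.astype(np.uint8);m[:, :355]=0;m[320:]=0
cs,_=cv2.findContours(m,0,2);c=max(cs,key=cv2.contourArea);rc=cv2.minAreaRect(c);print(rc,[ray('top',q,21)[:2].round() for q in cv2.boxPoints(rc)], ray('top',rc[0],21))
for n,u in [('mug',(195,157)),('salt',(262,157)),('tuna',(340,166))]: print(n,ray('top',u,60))
print(R.from_rotvec(r.sense()['tool_rot']).as_matrix().round(3), optics.calibration('wrist'))
for n,b in zip('lmr',[(128,250),(226,221),(281,249)]): print(n,togo([*ray('top',b,110)[:2],230]).round(1))
E
```

```text
[127.77852349 249.44295302] [  7   7  14  14 149] [500.65239414 318.01025766 110.        ] 130
[225.33552632 220.51973684] [  7   7  14  14 152] [566.67521282 106.06127082 110.        ] 133
[280.53459119 248.67924528] [  7   7  14  14 159] [506.30283662 -16.35006887 110.        ] 134
[418.01143428 264.59624778] [ 359  217  120   96 9008] [ 477.06701504 -340.91621384   21.        ]
((418.5565185546875, 264.3876037597656), (84.04845428466797, 110.82767486572266), 81.7028579711914) [array([ 556., -200.]), array([ 597., -463.]), array([ 402., -481.]), array([ 362., -225.])] [ 477.5721208  -342.21733474   21.        ]
mug [723.94556779 190.68994163  60.        ]
salt [725.30141618  30.91373778  60.        ]
tuna [ 704.97158446 -153.87905814   60.        ]
[[-0.943  0.332 -0.001]
 [ 0.332  0.943 -0.001]
 [ 0.    -0.002 -1.   ]] {'vertical_fov': 61.06242228886109, 'cx': 283.87403679155653, 'cy': 207.2912950829832, 'xyz': array([119.69116007, 539.50122171, 373.77004429]), 'attitude': array([2.37930279, 1.68497721, 0.22413233])}
l [-365.7  -84.2    0.6]
m [-498.8 -262.9    0.8]
r [-482.8 -397.9    1. ]
```

```bash
python3 -m handwheel '[[[-0.055,-0.013,0],-0.17,1],[[-0.11,-0.026,0],-0.3385,1],[[-0.165,-0.038,0],-0.3385,1],[[-0.22,-0.051,0],-0.3385,1],[[-0.275,-0.064,0],-0.3385,1],[[-0.33,-0.077,0.03],-0.3385,1],[[-0.366,-0.084,0.07],-0.3385,1],[[-0.366,-0.084,0.07],-0.3385,1]]' 60
python3 - <<'E'
from h import *
cv2.imwrite('pics/w1.png',optics.get_image('wrist')[:,:,::-1]); s=r.sense()
print(s['clock'],s['tool_pos'],R.from_rotvec(s['tool_rot']).as_matrix().round(3),s['contact_force'],s['gripper_width'],s['joint_vel'].round(3))
c=optics.calibration('wrist');f=210/np.tan(np.radians(c['vertical_fov']/2))
def proj(p):
    q=R.from_rotvec(c['attitude']).inv().apply(np.array(p)-c['xyz']);return q[:2]/q[2]*f+[c['cx'],c['cy']]
print(proj([500.6,318,110]),proj(s['tool_pos']))
E
```

```text
clock: 1.1
tool_pos: [499.9, 315.0, 157.0]
tool_rot: [-0.007, -3.134, 0.005]
contact_force: [-1.2, 0.5, 1.0]
gripper_width: 0.2
gripper_force: 0.0
1.15 [499.53057129 316.5542663  159.10661145] [[-1.     0.003 -0.005]
 [ 0.003  1.    -0.002]
 [ 0.005 -0.002 -1.   ]] [-0.75947847  0.29382382  0.43529078] -0.31234297448914033 [ 0.04  -0.047 -0.027  0.01   0.012  0.005]
[288.36358485 233.53492419] [286.31754098 268.27710957]
```

View pics/w1.png

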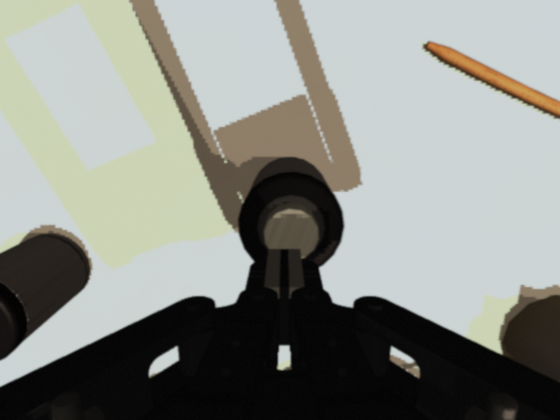

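The wrist view shows the left button at about (291,230). I predicted (288,234), so the top-view fix is within 2 mm and I can press.

```bash
python3 -m handwheel '[[[0,0.001,0.02],0,1],[[0,0.001,0.04],0,1],[[0,0.001,0.05],0,1],[[0,0.001,0.055],0,1],[[0,0.001,0.058],0,1],[[0,0.001,0.061],0,1],[[0,0.001,0.061],0,1],[[0,0.001,0.061],0,1]]'; python3 -c "
from h import *
for i in range(3): optics.calibration('top'); s=r.sense(); print(s['tool_pos'],s['contact_force'])"
```

```text
clock: 2.15
tool_pos: [500.4, 318.8, 100.5]
tool_rot: [0.001, 3.141, 0.0]
contact_force: [1.0, -0.2, 0.9]
gripper_width: -0.1
gripper_force: 0.4
[500.42971422 318.8490797  100.48926533] [ 0.96457102 -0.16536359  0.94228261]
[500.42971422 318.8490797  100.48926533] [ 0.96457102 -0.16536359  0.94228261]
[500.42971422 318.8490797  100.48926533] [ 0.96457102 -0.16536359  0.94228261]
```

```bash
python3 -m handwheel '[[[0,0,0.0005],0,1],[[0,0,0.001],0,1],[[0,0,0.0015],0,1],[[0,0,0.002],0,1],[[0,0,0.0025],0,1],[[0,0,0.0025],0,1],[[0,0,0.0025],0,1],[[0,0,0.0025],0,1]]'
```

```text
clock: 3.15
tool_pos: [500.4, 318.9, 98.1]
tool_rot: [0.001, 3.141, 0.0]
contact_force: [1.4, -0.9, 3.4]
gripper_width: -0.1
gripper_force: 2.2
```

```bash
python3 -m handwheel '[[[0,0,0.0003],0,1],[[0,0,0.0006],0,1],[[0,0,0.001],0,1],[[0,0,0.001],0,1],[[0,0,0.001],0,1],[[0,0,0.001],0,1],[[0,0,0.001],0,1],[[0,0,0.001],0,1]]'
```

```text
clock: 4.15
tool_pos: [500.4, 319.0, 98.0]
tool_rot: [0.0, 3.14, 0.0]
contact_force: [-0.8, -1.4, 10.7]
gripper_width: 0.0
gripper_force: 5.1
```

The left button bottomed out at 10.7 N with no more travel. I'll retract and check whether it latched.

```bash
python3 -m handwheel '[[[0,0,-0.01],0,1],[[0,0,-0.03],0,1],[[0,0,-0.06],0,1],[[0,0,-0.09],0,1],[[0,0,-0.09],0,1],[[0,0,-0.09],0,1],[[0,0,-0.09],0,1],[[0,0,-0.09],0,1]]'
python3 - <<'E'
from h import *
a=cv2.imread('pics/side.png');b=optics.get_image('side')[:,:,::-1];cv2.imwrite('pics/side1.png',b)
cr=lambda i:cv2.resize(i[270:370,275:365],None,fx=4,fy=4)
cv2.imwrite('pics/cmp1.png',np.hstack([cr(a),cr(b)]))
c=ray('top',(127.8,249.4),110);print(togo([*ray('top',(225.34,220.5),110)[:2],187]))
E
```

```text
clock: 5.15
tool_pos: [499.5, 318.7, 185.7]
tool_rot: [-0.001, -3.14, 0.001]
contact_force: [0.8, -0.5, 0.4]
gripper_width: -0.5
gripper_force: 0.0
[ -67.13646333 -212.62525184   -1.07883121]
```

View pics/cmp1.png

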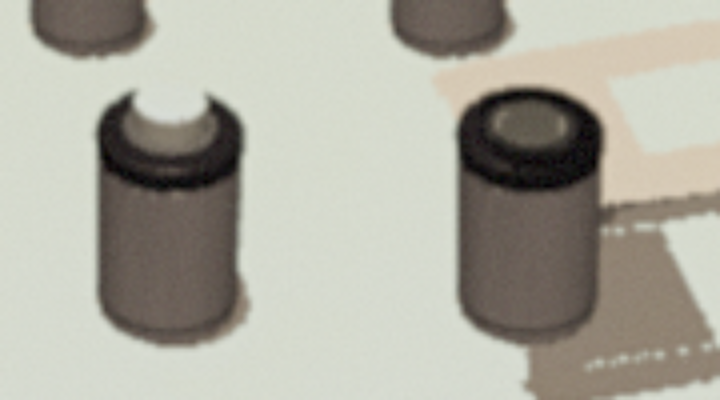

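The crop shows the left button staying down (latched), so the middle one is next.

```bash
python3 -m handwheel '[[[-0.018,-0.056,0],0,1],[[-0.036,-0.112,0],0,1],[[-0.053,-0.168,0],0,1],[[-0.067,-0.2125,0],0,1],[[-0.067,-0.2125,0.03],0,1],[[-0.067,-0.2125,0.06],0,1],[[-0.067,-0.2125,0.07],0,1],[[-0.067,-0.2125,0.07],0,1]]'
python3 -m handwheel '[[[0,0,0.004],0,1],[[0,0,0.008],0,1],[[0,0,0.011],0,1],[[0,0,0.014],0,1],[[0,0,0.017],0,1],[[0,0,0.0185],0,1],[[0,0,0.0185],0,1],[[0,0,0.0185],0,1]]'
```

```text
clock: 6.2
tool_pos: [566.7, 106.5, 116.4]
tool_rot: [-0.0, -3.14, -0.0]
contact_force: [0.2, -0.2, 0.6]
gripper_width: -0.2
gripper_force: 0.0
clock: 7.2
tool_pos: [566.6, 106.3, 98.1]
tool_rot: [-0.0, -3.141, 0.0]
contact_force: [0.4, 0.2, -0.3]
gripper_width: -0.1
gripper_force: 0.3
```

```bash
python3 -m handwheel '[[[0,0,0.0003],0,1],[[0,0,0.0006],0,1],[[0,0,0.001],0,1],[[0,0,0.0013],0,1],[[0,0,0.0013],0,1],[[0,0,0.0013],0,1],[[0,0,0.0013],0,1],[[0,0,0.0013],0,1]]'
```

```text
clock: 8.2
tool_pos: [566.9, 106.3, 98.0]
tool_rot: [0.0, 3.141, -0.0]
contact_force: [-2.3, -0.4, 8.2]
gripper_width: 0.1
gripper_force: 4.4
```

```bash
python3 -m handwheel '[[[0,0,-0.01],0,1],[[0,0,-0.03],0,1],[[0,0,-0.06],0,1],[[0,0,-0.09],0,1],[[0,0,-0.09],0,1],[[0,0,-0.09],0,1],[[0,0,-0.09],0,1],[[0,0,-0.09],0,1]]'
python3 - <<'E'
from h import *
a=cv2.imread('pics/side.png');b=optics.get_image('side')[:,:,::-1]
cr=lambda i:cv2.resize(i[210:300,255:345],None,fx=4,fy=4)
cv2.imwrite('pics/cmp2.png',np.hstack([cr(a),cr(b)]))
print(togo([*ray('top',(280.53,248.68),110)[:2],187]))
E
```

```text
clock: 9.2
tool_pos: [566.4, 106.3, 185.9]
tool_rot: [-0.001, -3.14, -0.0]
contact_force: [-0.1, -0.5, -0.0]
gripper_width: 0.4
gripper_force: 0.0
[  60.24280552 -122.719185     -0.79039756]
```

View pics/cmp2.png

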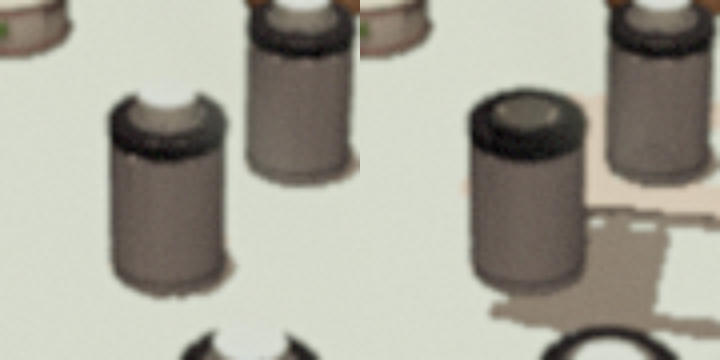

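The middle button also stays down, so the right one should be overfull. I'll press it in the same way.

```bash
python3 -m handwheel '[[[0.025,-0.05,0],0,1],[[0.05,-0.1,0],0,1],[[0.06,-0.1225,0],0,1],[[0.06,-0.1225,0.02],0,1],[[0.06,-0.1225,0.05],0,1],[[0.06,-0.1225,0.07],0,1],[[0.06,-0.1225,0.07],0,1],[[0.06,-0.1225,0.07],0,1]]'
python3 -m handwheel '[[[0,0,0.004],0,1],[[0,0,0.008],0,1],[[0,0,0.011],0,1],[[0,0,0.014],0,1],[[0,0,0.017],0,1],[[0,0,0.0185],0,1],[[0,0,0.0185],0,1],[[0,0,0.0185],0,1]]'
```

```text
clock: 10.25
tool_pos: [507.4, -16.2, 117.6]
tool_rot: [0.0, 3.141, -0.0]
contact_force: [1.0, 0.4, -0.5]
gripper_width: -0.0
gripper_force: 0.0
clock: 11.25
tool_pos: [507.5, -16.2, 99.0]
tool_rot: [0.0, 3.14, -0.0]
contact_force: [0.0, -0.3, 5.0]
gripper_width: -0.4
gripper_force: 2.6
```

```bash
python3 -m handwheel '[[[0,0,0.0003],0,1],[[0,0,0.0006],0,1],[[0,0,0.001],0,1],[[0,0,0.0014],0,1],[[0,0,0.0014],0,1],[[0,0,0.0014],0,1],[[0,0,0.0014],0,1],[[0,0,0.0014],0,1]]'
```

```text
clock: 12.25
tool_pos: [507.5, -16.2, 98.0]
tool_rot: [0.0, 3.14, -0.001]
contact_force: [-0.5, -0.3, 8.5]
gripper_width: -0.2
gripper_force: 4.5
```

```bash
python3 -m handwheel '[[[0,0,-0.01],0,1],[[0,0,-0.03],0,1],[[0,0,-0.06],0,1],[[0,0,-0.09],0,-1],[[0,0,-0.09],0,-1],[[0,0,-0.09],0,-1],[[0,0,-0.09],0,-1],[[0,0,-0.09],0,-1]]'
python3 - <<'E'
from h import *
a=cv2.imread('pics/side.png');b=optics.get_image('side')[:,:,::-1]
cr=lambda i:cv2.resize(i[190:280,285:375],None,fx=4,fy=4)
c=optics.calibration('wrist');w=optics.get_image('wrist')[:,:,::-1]
cv2.imwrite('pics/cmp3.png',np.hstack([cr(a),cr(b)]));cv2.imwrite('pics/w3.png',w)
f=210/np.tan(np.radians(c['vertical_fov']/2))
q=R.from_rotvec(c['attitude']).inv().apply(np.array([506.3,-16.4,110])-c['xyz']);print(q[:2]/q[2]*f+[c['cx'],c['cy']])
s=r.sense();print(s['tool_pos'],s['gripper_width'])
E
python3 -c "
import cv2,numpy as np
a=cv2.imread('pics/cmp3.png')[:300];b=cv2.imread('pics/w3.png')
a=cv2.resize(a,(360,180));v=np.zeros((600,560,3),np.uint8);v[:180,:360]=a;v[180:]=b;cv2.imwrite('pics/v3.png',v)"
```

```text
clock: 13.25
tool_pos: [506.4, -16.0, 186.2]
tool_rot: [-0.0, -3.14, -0.001]
contact_force: [-0.9, -0.3, -0.0]
gripper_width: 85.3
gripper_force: 0.0
[284.83553242 217.30086981]
[506.64949505 -16.05310633 186.49572717] 85.5478216323797
```

View pics/v3.png

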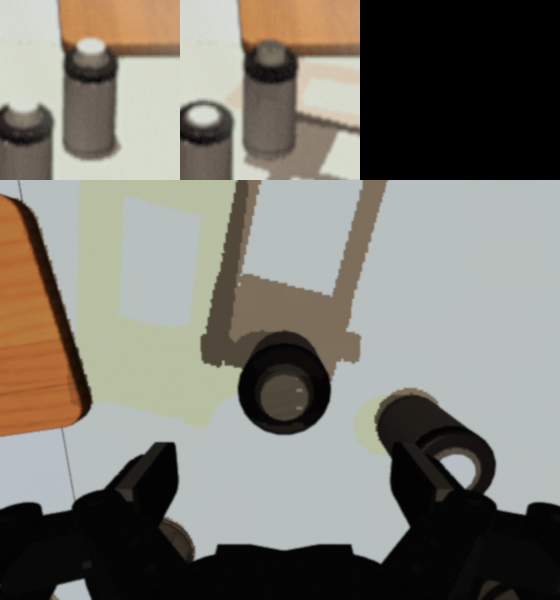

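The button has popped back up, so the right canister is the overfull one. In the wrist view its button is at (285,215), within 1 mm of the prediction. Next I'll descend and grip it.

```bash
python3 -m handwheel '[[[0,0,0.03],0,-1],[[0,0,0.06],0,-1],[[0,0,0.09],0,-1],[[0,0,0.115],0,-1],[[0,0,0.137],0,-1],[[0,0,0.137],0,-1],[[0,0,0.137],0,-1],[[0,0,0.137],0,-1]]'
python3 -m handwheel '[[[0,0,0],0,0.6],[[0,0,0],0,0.6],[[0,0,0],0,0.6],[[0,0,0],0,0.6],[[0,0,0],0,1],[[0,0,0],0,1],[[0,0,0],0,1],[[0,0,0],0,1]]' 60
```

```text
clock: 14.35
tool_pos: [507.8, -16.3, 51.2]
tool_rot: [0.0, 3.14, -0.001]
contact_force: [-0.5, -0.3, 0.5]
gripper_width: 85.6
gripper_force: 0.0
clock: 15.35
tool_pos: [507.5, -16.1, 51.3]
tool_rot: [0.0, 3.14, -0.0]
contact_force: [-1.5, 0.9, 6.2]
gripper_width: 63.7
gripper_force: 65.4
```

```bash
python3 -m handwheel '[[[0,0,-0.005],0,1],[[0,0,-0.015],0,1],[[0,0,-0.027],0,1],[[0,0,-0.04],0,1],[[0,0,-0.053],0,1],[[0,0,-0.065],0,1],[[0,0,-0.07],0,1],[[0,0,-0.07],0,1]]'
python3 -m handwheel '[[[0.002,-0.02,0],0,1],[[0.005,-0.05,0],0,1],[[0.008,-0.08,0],0,1],[[0.011,-0.11,0],0,1],[[0.014,-0.14,0],0,1],[[0.016,-0.16,0],0,1],[[0.017,-0.17,0],0,1],[[0.017,-0.17,0],0,1]]'
python3 -m handwheel '[[[0.002,-0.02,0],0,1],[[0.005,-0.05,0],0,1],[[0.007,-0.08,0],0,1],[[0.009,-0.11,0],0,1],[[0.011,-0.135,0],0,1],[[0.012,-0.15,0],0,1],[[0.013,-0.155,0],0,1],[[0.013,-0.155,0],0,1]]'
python3 - <<'E'
from h import *
cv2.imwrite('pics/s4.png',optics.get_image('side')[:,:,::-1])
s=r.sense();print(s['tool_pos'],s['gripper_width'],s['gripper_force'],s['contact_force'])
E
```

```text
clock: 16.35
tool_pos: [507.1, -16.1, 120.5]
tool_rot: [0.0, 3.141, -0.0]
contact_force: [0.4, -0.1, -4.4]
gripper_width: 63.8
gripper_force: 66.7
clock: 17.35
tool_pos: [489.8, -186.2, 119.9]
tool_rot: [-0.002, -3.141, -0.001]
contact_force: [0.6, -0.5, -3.3]
gripper_width: 63.5
gripper_force: 66.9
clock: 18.35
tool_pos: [476.7, -340.7, 120.0]
tool_rot: [-0.001, -3.141, -0.001]
contact_force: [0.7, 0.3, -3.1]
gripper_width: 63.5
gripper_force: 67.1
[ 476.80148046 -340.26258205  119.98386259] 63.413411386967546 67.13169747119537 [-0.4825614   0.20943685 -4.07280984]
```

View pics/s4.png

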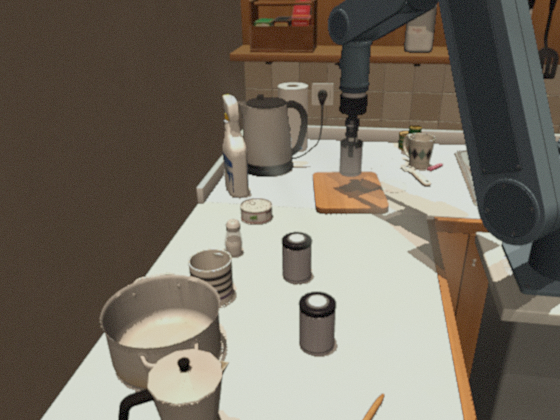

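The side view shows the canister held upright over the board at about (351,157), and the other two still standing latched. I'll lower it now.

```bash
python3 -m handwheel '[[[0,0,0.01],0,1],[[0,0,0.022],0,1],[[0,0,0.033],0,1],[[0,0,0.04],0,1],[[0,0,0.044],0,1],[[0,0,0.046],0,1],[[0,0,0.0475],0,1],[[0,0,0.0475],0,1]]'
python3 -m handwheel '[[[0,0,0.0003],0,1],[[0,0,0.0006],0,1],[[0,0,0.001],0,1],[[0,0,0.001],0,1],[[0,0,0.001],0,1],[[0,0,0.001],0,1],[[0,0,0.001],0,1],[[0,0,0.001],0,1]]'
```

```text
clock: 19.4
tool_pos: [476.9, -341.2, 72.8]
tool_rot: [0.0, 3.141, -0.0]
contact_force: [-0.4, 0.4, -2.8]
gripper_width: 63.3
gripper_force: 67.1
clock: 20.4
tool_pos: [477.0, -341.2, 72.2]
tool_rot: [0.0, 3.141, -0.001]
contact_force: [-2.3, 2.2, 5.0]
gripper_width: 63.3
gripper_force: 67.8
```

```bash
python3 -m handwheel '[[[0,0,0],0,-0.6],[[0,0,0],0,-0.8],[[0,0,0],0,-1],[[0,0,0],0,-1],[[0,0,0],0,-1],[[0,0,0],0,-1],[[0,0,0],0,-1],[[0,0,0],0,-1]]'
python3 -m handwheel '[[[0,0,-0.01],0,-1],[[0,0,-0.03],0,-1],[[0,0,-0.06],0,-1],[[0,0,-0.09],0,-1],[[0,0,-0.12],0,-1],[[0,0,-0.15],0,-1],[[0,0,-0.15],0,-1],[[0,0,-0.15],0,-1]]'
python3 - <<'E'
from h import *
cv2.imwrite('pics/s5.png',cv2.resize(optics.get_image('side')[130:370,180:400,::-1],None,fx=2.4,fy=2.4))
s=r.sense();print(s['tool_pos'],s['contact_force'])
E
```

```text
clock: 21.4
tool_pos: [476.9, -341.1, 71.6]
tool_rot: [0.0, 3.142, -0.0]
contact_force: [-0.1, -0.3, 0.0]
gripper_width: 85.1
gripper_force: 0.0
clock: 22.4
tool_pos: [476.5, -340.8, 221.2]
tool_rot: [-0.0, -3.141, -0.001]
contact_force: [0.0, -0.4, -0.4]
gripper_width: 85.5
gripper_force: 0.0
[ 476.34057539 -340.57275803  220.59420731] [-0.14342918 -0.19163889  0.37149495]
```

View pics/s5.png

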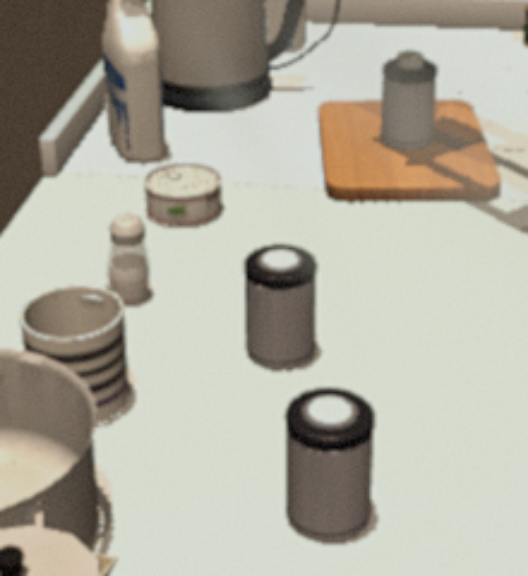

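The view shows the overfull canister upright on the board with its button up, the other two latched in place, and the gripper clear of everything.

```bash
python3 -c "
from plant import r
print(r.hand_in())"
```

```text
the job is handed in; nothing more can be done
None
```

The job is handed in: the left and middle buttons latched and those canisters were left in place, and the right one popped up, so it now stands upright on the chopping board; the hand-in gave no verdict.

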